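# Fit the fresh cell in the bicycle headlight

### The job

Fit the fresh green-sleeved cell into the open battery bay of the headlight held in the bench vice: tuck its minus end under the orange bridge and push it back against the spring contact, then press the plus end down between the two spring clips, firmly but without forcing anything, until the cell lies fully home and stays held. Let go, and leave the other two cells and everything else on the bench as they are.

Things in the scene. Friction and masses are not known exactly. Their poses are not given: they have to be found in the camera images.
- cell_green: The fresh lithium cell, green sleeve with a white band at its plus end: a plain cylinder 21 mm in diameter and 70 mm long, about 70 g. Origin at its middle, on its axis; its x axis runs along the cell towards the plus end (its roll about x is of no account). It starts lying in one of the caddy's three cradles, axis 24 mm above the bench, plus end pointing away from the robot.
- cell_plus (a point): Centre of the green cell's plus end face (flat; white ring round a steel centre), 35 mm from its middle.
- cell_minus (a point): Centre of the green cell's minus end face (bare steel), 35 mm from its middle.
- caddy: Grey cell caddy fixed to the bench, 84 x 196 mm, its deck 10 mm high; three black V cradles along its x axis, 64 mm apart in y (y = -64, 0, +64 mm). The cells lie half proud: nothing of the caddy stands higher than 20 mm above the bench. Origin under its middle.
- cell_red: Spent cell with a red sleeve, same size as the green one (21 x 70 mm), in another cradle. Leave alone. Origin at its middle.
- cell_grey: Thinner cell with a grey sleeve (18.5 x 65 mm), in another cradle. Leave alone. Origin at its middle.
- vise: Blue bench vice, fixed to the bench, clamping the black headlight with its battery bay facing up. Origin on the bench, under the middle of the bay. x runs along the bay from its spring end (towards the robot) to its plus end and lamp head; y across it. Jaws 90 mm wide over all in y and 48 mm high; the screw and its cross handle reach to y = -136 mm, up to 48 mm high.
- bay (a point): Middle of the home cell's axis for a light clamped at middle height, 64 mm above the bench; axes as the vice. The light was clamped by hand: all of it really sits up to 10 mm higher or lower than this point, level, and no reading tells how much: feel or look for it. Bay: a 45 degree V trough touching the home cell on both sides. Sizes given below are in this frame, in mm, for a light at middle height.
- spring_end (a point): Centre of the home cell's minus face, x = -35 (middle height). Over it an orange bridge, x = -35 to -31, underside at z = 16.5, top 19.5. Pocket beneath: cheeks at y = +-12.5 from x = -50 to -28, up to z = 16.5; end wall at x = -50. The 70 mm cell cannot go in level: its minus end goes in under the bridge first, plus end raised 15 to 22 degrees.
- plus_wall (a point): Brass plus contact on the flat wall at the other end of the bay, x = 35 on its axis (middle height). The wall and the lamp head behind it (to x = 63) reach z = 11. From x = -28 to 35 the black housing beside the cell (to y = +-20) stays below z = -5, so fingers can straddle the cell. The home cell's upper side is at z = 10.5.
- clip_l (a joint): Left (+y) of two steel spring clips at x = 16 to 24: round beads 4 mm thick at z = 6, tops at z = 8, 18 mm apart. Value: opening in m, 0 free and with the cell home, 0.0015 as it passes; 4 N per mm. They carry the cell, plus end up about 13 degrees, until it is pressed down near its plus end (x about 20) with roughly 5 to 10 N; then it bottoms hard in the V.
- clip_r (a joint): Right (-y) spring clip, mirror image of the left one; value: its opening in m.
- spring_contact (a joint): Copper spring contact plate, 18 x 18 mm, on the bay's axis at the spring end; its face stands at x = -30.5 when free. Value: how far it is pushed back, in m: 0 free, 0.014 at its stop, 0.0045 with the cell home. It pushes with 1.2 N plus 0.6 N per mm. To bring the raised plus end down inside the plus wall the cell must hold it about 7.5 to 11 mm back (6 to 8 N).
- bay_cover: The headlight's black bay cover, 92 x 38 x 9 mm, lying on the bench near the robot. Leave alone.
- torque_wrench: Torque wrench, 360 mm long, 36 mm high, lying across the far side of the bench. Leave alone.
- oil: Oil bottle, 48 mm in diameter, 150 mm tall, on the far side. Leave alone.
- dish: Steel parts dish, 110 mm across and 28 mm high, on the right. Leave alone.
- tyre_lever: Blue tyre lever, 120 mm long, flat on the bench near the robot. Leave alone.
There are look-alikes about, which are no part of the job. There is more than one size of the cell_green; the job needs the larger.

How it is judged:
On the way:
1. the cell's minus end is in the pocket, pushing the spring contact back by more than 3 mm, while the plus end is still raised by 4 degrees or more (value of joint spring_contact above 0.003 m and x of cell_minus in the frame of bay below -0.03 m and z of cell_minus in the frame of bay between -0.015 and 0.017 m and y of cell_minus in the frame of bay between -0.004 and 0.004 m and angle between cell_green's own x axis and vertical below 1.5 rad), for 0.1 s.
At the end, for the whole second after the job is handed in: The green cell rests down in the bay: plus face within 2 mm of the plus wall, plus end within 2 mm and minus end within 2.5 mm of the bay's axis sideways, level along the bay within 3.4 degrees, both clips closed again (open under 0.7 mm), the spring contact held 2.5 to 6.5 mm back (x of cell_plus in the frame of bay between 0.033 and 0.037 m and y of cell_plus in the frame of bay between -0.002 and 0.002 m and z of cell_plus in the frame of bay between -0.0125 and 0.0125 m and y of cell_minus in the frame of bay between -0.0025 and 0.0025 m and angle between the x axis of cell_green and the x axis of bay, either way round below 0.06 rad and value of joint each of clip_l, clip_r below 0.0007 m and value of joint spring_contact between 0.0025 and 0.0065 m and linear speed of cell_green below 0.01 m/s); the robot touches nothing.
It fails at once if the cell is forced against the headlight with more than 32 N (contact force between cell_green and vise above 32 N).
It fails at once if the robot pushes on the headlight or vice with more than 15 N (contact force between the arm and vise above 15 N).
It fails at once if the spring contact is crushed to its stop (beyond 13.5 mm) (value of joint spring_contact above 0.0135 m).
It fails at once if the red or the grey cell is shifted by more than 10 mm (distance of any of cell_red, cell_grey from where it was at the start of the episode above 0.01 m).
It fails at once if the bay cover, torque wrench, oil bottle, parts dish or tyre lever is shifted by more than 20 mm (distance of any of bay_cover, torque_wrench, oil, dish, tyre_lever from where it was at the start of the episode above 0.02 m).
It also fails if it takes over 61 s, if anything falls off the work surface, if the arm or the gripper's body presses on something with over 40 N, if the wrist force passes 120 N, or if a joint passes its speed limit or range.

### The arm

A 6-joint arm with a two-finger parallel gripper is mounted at the origin on the work surface. World frame = base frame: x ahead of the robot, y to its left, z up, the work surface at z = 0. Lengths are in m, angles in rad, forces in N, time in s.
With the tool pointing down it reaches from about 0.3 to 0.875 m from the base axis. Payload 4.2 kg.
Tool frame: the origin (TCP) lies on the centre line of the jaws, within the pads' length; the fingertips stand ahead of it and the grasp point (between the pads) lies 2 mm behind it (env.finger_overhang is the z of the fingertips in the tool frame, in m); z points along the fingers, y is the line along which they close (so a half turn about z gives the same grasp; the last joint's range is limited). The gripper opens to 85 mm and grips with 20 to 120 N. Pads are 22 mm wide; open, the fingers measure 114 mm over their backs; the gripper's body (76 mm by 85 mm) begins 54 mm behind the grasp point. The pads swing forward as they close: fully open they stand 13 mm farther back than shut.
Start: joints at [-0.02, 0.32, 1.565, -0, 1.257, -0.02], TCP at [0.575, 0, 0.248] pointing down, gripper open.
Joint ranges: [-3.11, 3.11], [-0.84, 2.01], [0.21, 2.61], [-1.34, 4.49], [0.05, 2.63], [-2.56, 2.56]. Speed limits (rad/s): [2.57, 2.57, 3.14, 3.14, 3.14, 3.14].

### API

Orientations are given as a 3x3 rotation matrix whose columns are the frame's x, y, z axes.
In Python, from bench import readout, optics, ticket, env gives the robot as it stands.
- The arm moves only by the shell command python3 -m creep 'ROWS'. ROWS is JSON, a list of rows, each a list of 7 numbers: the turn, a rotation vector about the tool's x, y, z in rad, then the shift along the tool's x, y, z in mm, then the closure in counts, from 0 (fully open) to 255 (shut). A call has exactly 8 rows; each row is the pose to reach, as a shift and turn from the pose commanded when the call began, along the tool's axes at that moment; what a row does not reach only later rows make up. A row lasts 1/12 s, in which the tool goes at most 41.7 mm and 7.16 degrees, less where a joint would pass 70% of its speed; a pose out of reach is approached as far as the arm can. A call with a gripper value outside its range is refused whole. The fingers move at their own pace and stop on an object; the grip force is fixed at half the most. Time passes only in rows, so rows that repeat a pose let the fingers close, or fill a call up. It gives the time, the measured TCP pose, the force, the opening and the grip force at its end, in the units of the state.
- readout.state(): the state, without advancing time (a new reading comes with each control period).
- optics.get_image(name): name is "scene" or "side" or "wrist"; returns a dict with "img" (420x560x3 uint8, red, green, blue), "depth" (420x560 float32, m along the optical axis (not along the pixel's ray), 0 where there is no reading), "intrinsics" (3x3 intrinsics, pixels), "rvec" (rotation vector, rad) and "tvec" (3), from world to camera coordinates, as OpenCV has them. Camera axes: x right, y down, z forward; pixel columns grow to the right and rows downward; lengths in m; the calibration is good to about 2 mm. The wrist camera is an equidistant fisheye: a pixel r from the principal point sees the ray r / f radians off the axis. A picture is of the moment at which its call begins.
- ticket.hand_in(): hands the job in; it is judged then, once.
The state is a dict: "t": time; "joint_positions": joint angles; "joint_velocities": joint speeds; "effort": joint torques, N m; "tool_pos": TCP position; "orientation": TCP orientation; "contact_force": force on the tool from outside, world axes, zero at the start; "moment": the same for the moment, N m; "finger_gap": finger opening in m; "grasp_force": force on a finger pad.
Only numpy, scipy, OpenCV 4.12 (cv2) and the standard library are available. Lean on these libraries where they do the work, as an engineer would, in place of code of your own. Each camera call takes 0.05 s, during which the arm holds its last target. There are 200 camera calls.

## Working session

There is one attempt and no reset: what is moved stays moved. The work goes in short steps, Python scripts to look and compute and a shell command to move; the robot and the scene stay as the last step left them, time stands still between calls to the robot, and variables do not carry over. Pictures are saved under pics/ and viewed, at most 10 in all, crops included, and the job is handed in when it is done.

```bash
mkdir -p pics; ls
cat > h.py <<'E'
import numpy as np, cv2
from bench import readout, optics, ticket, env
def get(n):
    d=optics.get_image(n); d['R']=cv2.Rodrigues(np.array(d['rvec'],float))[0]; d['t']=np.array(d['tvec'],float).ravel(); d['K']=np.array(d['intrinsics']); return d
def save(n,img): cv2.imwrite('pics/'+n,cv2.cvtColor(np.ascontiguousarray(img),cv2.COLOR_RGB2BGR))
def cloud(d,fish=False):
    h,w=d['depth'].shape; u,v=np.meshgrid(np.arange(w),np.arange(h)); K=d['K']
    x=(u-K[0,2])/K[0,0]; y=(v-K[1,2])/K[1,1]
    if fish:
        r=np.hypot(x,y)+1e-9; s=np.tan(np.minimum(r,1.5))/r; x=x*s;y=y*s
    z=d['depth']; P=np.stack([x*z,y*z,z],-1)
    return (P-d['t'])@d['R']
E
python3 - <<'E'
from h import *
s=readout.state(); print(s, env.finger_overhang)
a=get('scene');b=get('side')
for n,d in(('scene',a),('side',b)): print(n,-d['R'].T@d['t'],d['R'][2],d['K'][0,0]); np.savez(n,**d)
save('scene.png',a['img']);save('side.png',b['img'])
E
```

```text
pics
{'t': 0.0, 'joint_positions': array([-2.00062134e-02,  3.20274723e-01,  1.56569706e+00,  3.93517814e-06,
        1.25740435e+00, -2.00115309e-02]), 'joint_velocities': array([ 1.28246301e-03,  4.44817019e-04, -8.04526406e-04, -1.73106738e-03,
        6.16017920e-05, -1.18703562e-03]), 'effort': array([ 7.05825660e-04, -4.15526962e+01, -2.34157133e+01, -1.88356019e-06,
        8.09230405e-03,  1.54784908e-05]), 'tool_pos': array([5.74540414e-01, 7.51802088e-06, 2.47485107e-01]), 'orientation': array([[-4.06579609e-06,  9.99998410e-01, -1.78304377e-03],
       [ 9.99999999e-01,  4.13609198e-06,  3.94209722e-05],
       [ 3.94282844e-05, -1.78304360e-03, -9.99998410e-01]]), 'contact_force': array([-0.50501545,  0.32060789, -0.76906305]), 'moment': array([-0.00211442, -0.02608833, -0.01137709]), 'grasp_force': 0.0, 'finger_gap': 0.08536986289957517} 0.017
scene [1.00028842 0.36738573 0.98842496] [-0.38273656 -0.40825075 -0.82876055] 460.00825759469666
side [ 1.35609364e-04 -8.26682565e-01  8.79322957e-01] [ 0.44739793  0.61068197 -0.65337786] 468.08960327148503
```

View pics/scene.png

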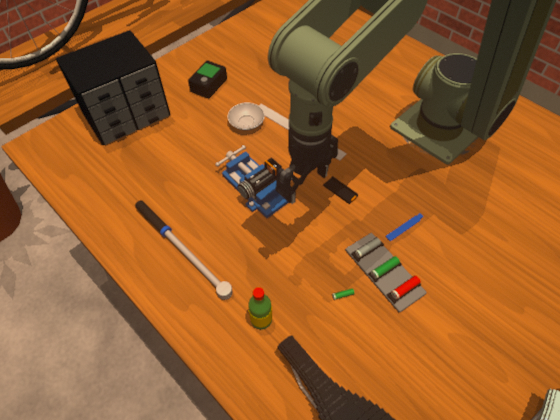

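View pics/side.png

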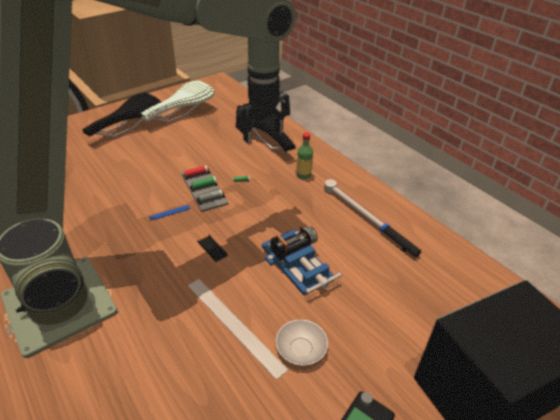

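Scene view: green candidates are the big cell in the caddy's middle cradle (386,267), a small loose green cell at (343,294), and the green bottle/display, which are not cells. The caddy one is the larger and fits the description. The vice is at about (262,180). I'll confirm with an enlarged crop and measure.

```bash
cat > m1.py <<'E'
from h import *
out=[]
for n in('scene','side'):
    d=dict(np.load(n+'.npz')); P=cloud(d); hsv=cv2.cvtColor(d['img'],cv2.COLOR_RGB2HSV)
    H,S,V=cv2.split(hsv)
    m=((H>45)&(H<80)&(S>120)&(V>50)).astype(np.uint8)
    k,l,st,c=cv2.connectedComponentsWithStats(m)
    for i in range(1,k):
        if st[i,4]>25:
            p=P[l==i]; print(n,'green',c[i].round(),st[i,4],np.median(p,0).round(3), p.min(0).round(3),p.max(0).round(3))
            q=p-p.mean(0); w,v=np.linalg.eigh(q[:,:2].T@q[:,:2]); print('  dir',v[:,1].round(3),(q[:,:2]@v[:,1]).ptp() if hasattr(q,'ptp') else np.ptp(q[:,:2]@v[:,1]))
    m=((H>105)&(H<125)&(S>130)&(V>50)).astype(np.uint8)
    k,l,st,c=cv2.connectedComponentsWithStats(m)
    for i in range(1,k):
        if st[i,4]>40:
            p=P[l==i]; print(n,'blue',c[i].round(),st[i,4],np.percentile(p,[2,50,98],axis=0).round(3).tolist())
    # orange bridge near vice: print later
a=dict(np.load('scene.npz'))['img']; b=dict(np.load('side.npz'))['img']
r=lambda x:cv2.resize(x,(400,300),interpolation=cv2.INTER_CUBIC)
save('crop1.png',np.vstack([np.hstack([r(a[135:225,205:325]),r(b[215:305,245:365])]),np.hstack([r(a[225:315,325:445]),r(b[150:240,160:280])])]))
E
python3 m1.py
```

```text
scene green [208.  70.] 207 [ 0.349 -0.621  0.055] [ 0.317 -0.655  0.05 ] [ 0.38  -0.587  0.061]
  dir [-0.171  0.985] 0.061660810015930365
scene green [387. 266.] 209 [0.481 0.186 0.035] [0.449 0.171 0.017] [1.    0.367 0.988]
  dir [-0.968 -0.25 ] 0.5789188463347444
scene green [344. 293.] 94 [0.596 0.157 0.015] [0.576 0.144 0.008] [0.616 0.17  0.021]
  dir [-0.879  0.478] 0.043101384369345824
scene blue [238. 159.] 78 [[0.491, -0.295, 0.046], [0.523, -0.288, 0.05], [0.55, -0.282, 0.055]]
scene blue [266. 191.] 84 [[0.511, -0.168, 0.047], [0.538, -0.158, 0.05], [0.565, -0.15, 0.054]]
scene blue [404. 227.] 223 [[0.296, 0.13, 0.004], [0.352, 0.143, 0.007], [0.403, 0.154, 0.012]]
side green [204. 183.] 47 [0.484 0.172 0.027] [0.458 0.163 0.02 ] [0.512 0.183 0.033]
  dir [-0.98  0.2 ] 0.05401481887643539
side blue [170. 212.] 100 [[0.303, 0.123, 0.001], [0.353, 0.136, 0.004], [0.402, 0.147, 0.008]]
```

View pics/crop1.png

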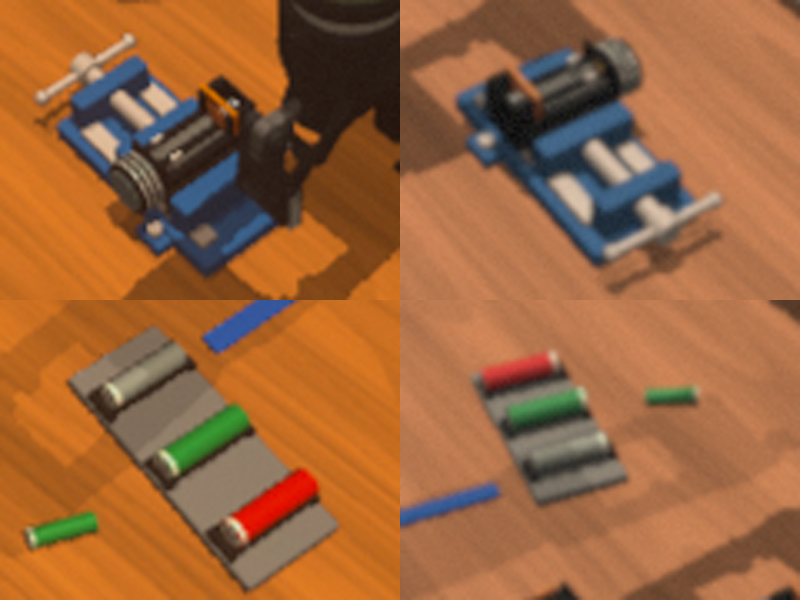

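The crop confirms it: the large green cell with the white plus ring away from the robot lies in the middle cradle, and the loose one is shorter and thinner. Next, a wrist look from the start pose, which may cover both.

Run:
```python
from h import *
d=get('wrist'); np.savez('w0',**d); print(-d['R'].T@d['t'],d['R'],d['K'])
save('w0.png',cv2.resize(d['img'],(784,588)))
```

```text
[0.57391651 0.07331298 0.37328431] [[ 9.99999104e-01  6.10156978e-04 -1.19133203e-03]
 [ 9.27370873e-04 -9.57641353e-01  2.87962113e-01]
 [-9.65166724e-04 -2.87962960e-01 -9.57641061e-01]] [[325.1922621    0.         282.11288027]
 [  0.         325.1922621  211.79172265]
 [  0.           0.           1.        ]]
```

View pics/w0.png

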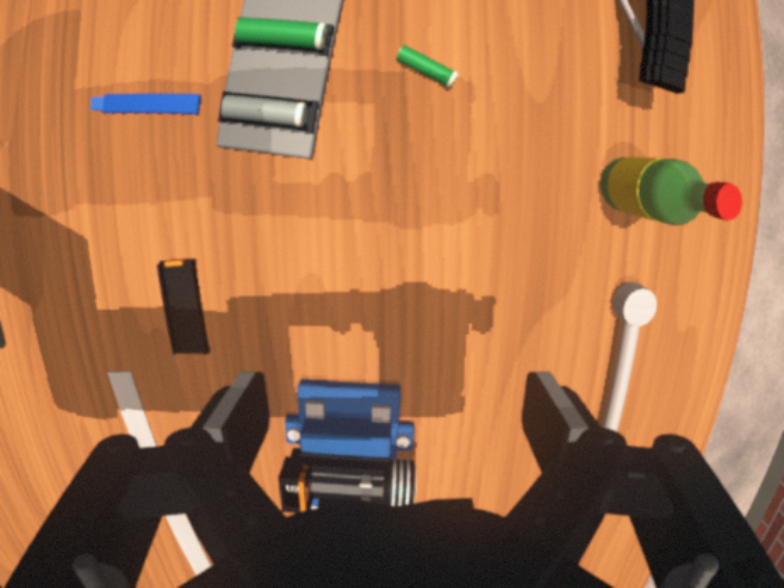

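Wrist view shows green cell at (280,33), grey at (263,110), red out of frame, vice with bay at ~(350,485), orange bridge at (300,490). Measure cell axis and vice from the depth.

Run:
```python
from h import *
d=dict(np.load('w0.npz')); P=cloud(d,True); H,S,V=cv2.split(cv2.cvtColor(d['img'],cv2.COLOR_RGB2HSV))
v,u=np.mgrid[:420,:560]
g=(H>45)&(H<80)&(S>120)&(V>40)&(u<240)&(v<45)
p=P[g]; top=p[p[:,2]>np.percentile(p[:,2],60)]
print('green',np.percentile(p,[1,50,99],axis=0).round(4).tolist())
(vx,vy,x0,y0)=cv2.fitLine(top[:,:2].astype(np.float32),cv2.DIST_HUBER,0,.001,.001).ravel(); print('dir',np.degrees(np.arctan2(vy,vx)),x0,y0,np.median(top[:,2]))
w=(S<70)&(V>130)&(abs(u-229)<12)&(abs(v-25)<14); print('white',np.percentile(P[w],[5,50,95],axis=0).round(4).tolist())
b=(H>105)&(H<125)&(S>110)&(V>40)&(u>200)&(u<300)&(v>265); p=P[b]; 
t=p[(p[:,2]>.042)&(p[:,2]<.054)]; print('blue high',len(t),np.percentile(t,[1,50,99],axis=0).round(4).tolist())
f=cv2.minAreaRect(t[:,:2].astype(np.float32)*1000); print(f)
o=(H>8)&(H<22)&(S>180)&(u>200)&(u<222)&(v>335)&(v<366)&(P[...,2]>.05); p=P[o]; print('orange',len(p),np.percentile(p,[2,25,50,75,98],axis=0).round(4).tolist())
# height profile in vice region, row by row
for vv in range(325,366,3): print(vv,[f'{P[vv,uu,0]*1e3:.0f},{P[vv,uu,1]*1e3:.0f},{P[vv,uu,2]*1e3:.0f}' for uu in range(200,300,7)])
```

```text
green [[0.451, 0.1673, 0.0213], [0.4828, 0.1792, 0.0332], [0.5132, 0.1932, 0.0362]]
dir -10.113929 0.485061 0.1809878 0.034366174916493124
white [[0.5041, 0.1677, 0.0092], [0.517, 0.1902, 0.0117], [0.5255, 0.1966, 0.0349]]
blue high 943 [[0.4918, -0.2258, 0.0449], [0.5306, -0.1587, 0.0477], [0.5687, -0.1482, 0.0493]]
((529.8638305664062, -189.8842315673828), (84.91925048828125, 79.88938903808594), 89.84313201904297)
orange 104 [[0.4881, -0.2055, 0.0697], [0.4942, -0.1993, 0.0828], [0.4953, -0.1889, 0.0842], [0.4964, -0.1759, 0.0847], [0.498, -0.1711, 0.0858]]
325 ['455,-209,0', '480,-171,50', '489,-172,48', '498,-171,48', '507,-171,47', '516,-169,49', '524,-170,48', '533,-171,47', '542,-169,48', '550,-171,46', '559,-170,47', '567,-170,46', '576,-205,0', '586,-205,-0', '596,-204,1']
328 ['455,-215,-0', '482,-171,56', '490,-171,56', '498,-174,51', '507,-173,51', '516,-174,50', '524,-173,50', '533,-174,49', '541,-175,47', '550,-173,49', '559,-174,48', '567,-173,49', '576,-177,43', '585,-176,45', '596,-210,0']
331 ['454,-221,-0', '483,-171,61', '491,-171,61', '499,-173,58', '508,-172,58'
[... 1943 characters left out ...]
'576,-194,76', '584,-195,75', '597,-263,-0']
358 ['446,-276,-0', '481,-204,75', '493,-195,84', '498,-205,73', '558,9,303', '561,9,304', '563,10,304', '565,10,304', '567,10,304', '569,10,304', '558,-213,61', '568,-200,75', '576,-199,76', '584,-200,75', '578,10,304']
361 ['445,-283,-1', '483,-204,81', '491,-204,80', '499,-207,76', '559,10,306', '561,10,306', '563,10,306', '565,10,306', '567,10,305', '569,11,306', '571,9,305', '572,10,305', '574,10,305', '576,9,305', '578,10,305']
364 ['444,-290,-1', '482,-209,81', '491,-208,81', '557,10,308', '559,11,308', '561,11,308', '563,10,307', '565,11,308', '567,10,307', '569,10,307', '571,10,307', '572,10,306', '574,10,307', '576,10,307', '578,10,307']
```

Vice yaw ≈ 0, bridge top z≈84 mm and lamp top ≈75.5 mm → light ≈ +0.5 mm from middle height. Cell middle is ≈ (0.4855, 0.181), yaw −10°. Going above it with partly closed fingers.

```bash
python3 -m creep '[[0,0,0.12,23,-11,12,135],[0,0,0.24,46,-22,24,135],[0,0,0.36,69,-33,36,135],[0,0,0.48,92,-44,48,135],[0,0,0.6,115,-55,60,135],[0,0,0.72,138,-66,72,135],[0,0,0.84,161,-76,86,135],[0,0,0.96,181,-85,100,135]]'; python3 -m creep '[[0,0,0.12,0,0,0,135],[0,0,0.24,0,0,0,135],[0,0,0.36,0,0,0,135],[0,0,0.48,0,0,0,135],[0,0,0.6,0,0,0,135],[0,0,0.72,0,0,0,135],[0,0,0.785,0,0,0,135],[0,0,0.785,0,0,0,135]]'
cat > m2.py <<'E'
from h import *
import sys
d=get('wrist'); np.savez('w1',**d); P=cloud(d,True); H,S,V=cv2.split(cv2.cvtColor(d['img'],cv2.COLOR_RGB2HSV))
s=readout.state(); print(s['tool_pos'],s['orientation'].round(3).tolist(),s['finger_gap'],s['joint_positions'])
g=((H>45)&(H<80)&(S>120)&(V>40)&(P[...,2]<.06)&(np.linalg.norm(P[...,:2]-[.485,.181],axis=-1)<.06))
p=P[g]; print(len(p),np.percentile(p,[1,50,99],axis=0).round(4).tolist())
top=p[p[:,2]>.031]; r=cv2.fitLine(top[:,:2].astype(np.float32),cv2.DIST_HUBER,0,.001,.001).ravel(); print(np.degrees(np.arctan2(r[1],r[0])),r[2:])
R=s['orientation']; print('in tool',((p-s['tool_pos'])@R).min(0),((p-s['tool_pos'])@R).max(0))
save('w1.png',d['img'])
E
python3 m2.py
```

```text
t: 0.82
tool_pos: [0.4891, 0.1823, 0.1477]
orientation: [[0.822, 0.569, 0.0], [0.569, -0.822, 0.0], [0.0, -0.0, -1.0]]
contact_force: [0.2, -0.1, -1.1]
finger_gap: 0.04
grasp_force: 0.0
t: 1.48
tool_pos: [0.4898, 0.181, 0.1481]
orientation: [[0.985, -0.174, -0.001], [-0.174, -0.985, -0.0], [-0.0, 0.0, -1.0]]
contact_force: [0.8, 1.0, -0.2]
finger_gap: 0.0398
grasp_force: 0.0
[0.48986515 0.18096296 0.14812161] [[0.985, -0.172, -0.0], [-0.172, -0.985, -0.0], [-0.0, 0.0, -1.0]] 0.04035566915380327 [ 3.31872547e-01  3.24764685e-01  1.83242832e+00 -6.52928080e-05
  9.84833859e-01  2.07530615e+00]
962 [[0.4516, 0.1718, 0.0287], [0.4715, 0.1843, 0.0335], [0.5125, 0.1951, 0.0356]]
-12.275807 [0.47299156 0.18355225]
in tool [-0.03949515 -0.00982483  0.11185922] [0.02406432 0.00889505 0.12086009]
```

View pics/w1.png

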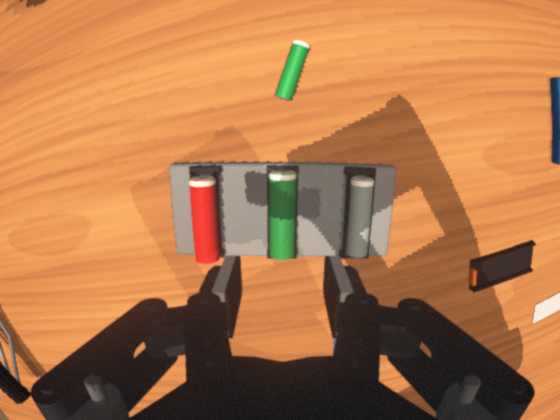

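Cell (282,215) sits centred between the fingers, white end away, red (204,220) and grey (360,218) clear. Descend and grip near the tips.

```bash
python3 -m creep '[[0,0,0,0,0,20,135],[0,0,0,0,0,40,135],[0,0,0,0,0,60,135],[0,0,0,0,0,80,135],[0,0,0,0,0,95,135],[0,0,0,0,0,105,135],[0,0,0,0,0,110,135],[0,0,0,0,0,110,135]]' | egrep 'tool_pos|force'; python3 -m creep '[[0,0,0,0,0,0,190],[0,0,0,0,0,0,215],[0,0,0,0,0,0,230],[0,0,0,0,0,0,255],[0,0,0,0,0,0,255],[0,0,0,0,0,0,255],[0,0,0,0,0,-1,255],[0,0,0,0,0,-2,255]]'
```

```text
tool_pos: [0.4896, 0.1808, 0.0375]
contact_force: [-0.3, -0.2, 0.9]
grasp_force: 0.0
t: 2.87
tool_pos: [0.49, 0.1811, 0.0405]
orientation: [[0.985, -0.173, 0.0], [-0.173, -0.985, 0.0], [0.0, -0.0, -1.0]]
contact_force: [0.9, -0.4, -0.6]
finger_gap: 0.0186
grasp_force: 58.6
```

```bash
python3 -m creep '[[0,0,0,0,0,-3,255],[0,0,0,0,0,-8,255],[0,0,0,0,0,-16,255],[0,0,0,0,0,-30,255],[0,0,0,0,0,-50,255],[0,0,0,0,0,-70,255],[0,0,0,0,0,-80,255],[0,0,0,0,0,-80,255]]'
python3 - <<'E'
from h import *
s=readout.state(); R=s['orientation'];t=s['tool_pos']
ims=[]
for n in('side','wrist','scene'):
    d=get(n); P=cloud(d,n=='wrist'); H,S,V=cv2.split(cv2.cvtColor(d['img'],cv2.COLOR_RGB2HSV))
    near=np.linalg.norm(P-t,axis=-1)<.07
    g=(H>45)&(H<80)&(S>110)&(V>35)&near; q=(P[g]-t)@R
    print(n,len(q),np.percentile(q,[2,50,98],axis=0).round(4).tolist()) if len(q) else print(n,0)
    v,u=np.where(near); 
    v0,u0=int(v.mean()),int(u.mean()); v0=min(max(v0,75),345);u0=min(max(u0,75),485)
    ims.append(cv2.resize(d['img'][v0-65:v0+65,u0-65:u0+65],(266,266),interpolation=cv2.INTER_CUBIC))
save('grip.png',np.hstack(ims))
E
```

```text
t: 3.53
tool_pos: [0.4916, 0.1816, 0.1231]
orientation: [[0.985, -0.173, 0.006], [-0.173, -0.985, 0.002], [0.005, -0.003, -1.0]]
contact_force: [1.2, -0.2, -0.5]
finger_gap: 0.0182
grasp_force: 58.7
side 30 [[-0.0342, 0.0055, 0.0062], [-0.0232, 0.0102, 0.0103], [0.0209, 0.0149, 0.0164]]
wrist 4340 [[-0.0395, -0.0079, 0.0057], [-0.0054, 0.0008, 0.0076], [0.0219, 0.0097, 0.012]]
scene 81 [[-0.0108, -0.0085, 0.0029], [0.0078, 0.0003, 0.0066], [0.0192, 0.0069, 0.013]]
```

View pics/grip.png

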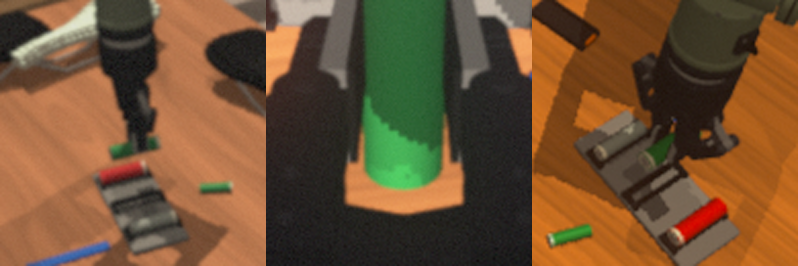

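Cell is held straight near the fingertips, plus end forward. Carry it to behind the vice and look at the bay.

```bash
python3 -m creep '[[0,0,-0.02,1,12,-10,255],[0,0,-0.05,2,35,-25,255],[0,0,-0.08,3,65,-40,255],[0,0,-0.11,4,95,-52,255],[0,0,-0.14,5,125,-62,255],[0,0,-0.16,6,155,-67,255],[0,0,-0.175,7,180,-67,255],[0,0,-0.175,7,190,-67,255]]' >/dev/null; python3 -m creep '[[0,0,0,-4,25,0,255],[0,0,0,-8,55,0,255],[0,0,0,-12,85,0,255],[0,0,0,-16,115,0,255],[0,0,0,-20,145,0,255],[0,0,0,-24,170,0,255],[0,0,0,-26,183,0,255],[0,0,0,-26,183,0,255]]'
cat > m3.py <<'E'
from h import *
d=get('wrist'); np.savez('w2',**d); P=cloud(d,True); H,S,V=cv2.split(cv2.cvtColor(d['img'],cv2.COLOR_RGB2HSV))
s=readout.state(); R=s['orientation'];t=s['tool_pos']; Q=(P-t)@R; print(t,R.round(3).tolist())
g=(H>45)&(H<80)&(S>110)&(V>35)&(np.linalg.norm(Q,axis=-1)<.07); q=Q[g]
print('cell',np.percentile(q,[1,50,99],axis=0).round(4).tolist())
for a in np.arange(-.04,.025,.008):
    k=q[(q[:,0]>a)&(q[:,0]<a+.008)]
    if len(k)>8: print(round(a,3),len(k),'top z',np.percentile(k[:,2],5).round(4),'y',np.percentile(k[:,1],[2,98]).round(4))
o=(H>5)&(H<22)&(S>170)&(P[...,2]>.07)&(P[...,2]<.12)&(P[...,1]<-.14); p=P[o]; print('orange',len(p),np.percentile(p,[2,25,50,75,98],axis=0).round(4).tolist())
b=(H>105)&(H<125)&(S>110)&(P[...,2]>.043)&(P[...,2]<.053)&(P[...,1]<-.1)&(P[...,1]>-.33);p=P[b]
print('jaw',cv2.minAreaRect(p[:,:2].astype(np.float32)*1000), np.percentile(p,[1,50,99],axis=0).round(4).tolist())
save('w2.png',d['img'])
E
python3 m3.py
```

```text
t: 5.02
tool_pos: [0.4376, -0.1921, 0.186]
orientation: [[1.0, -0.002, -0.002], [-0.002, -1.0, 0.0], [-0.002, -0.0, -1.0]]
contact_force: [-0.7, -0.0, -1.1]
finger_gap: 0.0184
grasp_force: 58.9
[ 0.43768001 -0.19070002  0.18607455] [[1.0, -0.002, -0.002], [-0.002, -1.0, 0.002], [-0.002, -0.002, -1.0]]
cell [[-0.0398, -0.0075, 0.004], [-0.0047, 0.0015, 0.0061], [0.0232, 0.0106, 0.0108]]
-0.04 426 top z 0.0045 y [-0.0078  0.0109]
-0.032 460 top z 0.0045 y [-0.0076  0.0107]
-0.024 499 top z 0.0044 y [-0.0079  0.0106]
-0.016 524 top z 0.0045 y [-0.0072  0.0103]
-0.008 537 top z 0.0044 y [-0.007  0.01 ]
0.0 578 top z 0.0044 y [-0.0068  0.0099]
0.008 629 top z 0.0045 y [-0.0071  0.0103]
0.016 641 top z 0.0045 y [-0.0065  0.0103]
orange 23 [[0.4914, -0.2116, 0.0739], [0.4924, -0.2104, 0.0815], [0.4933, -0.2083, 0.0834], [0.4959, -0.2006, 0.0844], [0.4966, -0.185, 0.0858]]
jaw ((526.2837524414062, -223.95339965820312), (150.70326232910156, 80.05963897705078), 87.22591400146484) [[0.488, -0.2985, 0.0448], [0.5214, -0.2283, 0.0479], [0.5663, -0.1496, 0.0496]]
```

View pics/w2.png

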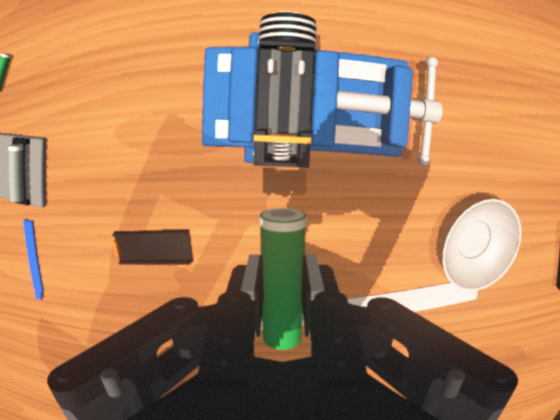

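Bay seen from above: bridge (282,139), clips (271,65)/(300,65), lamp (287,30); a slight yaw. Measure these by ray casting, plus the cell's own end, in the same view.

```bash
cat > m4.py <<'E'
from h import *
d=dict(np.load('w2.npz')); P=cloud(d,True); img=d['img']; H,S,V=cv2.split(cv2.cvtColor(img,cv2.COLOR_RGB2HSV))
K=d['K']; C=-d['R'].T@d['t']
def ray(u,v,z):
    x=(u-K[0,2])/K[0,0];y=(v-K[1,2])/K[1,1];r=np.hypot(x,y);k=np.array([np.sin(r)*x/r,np.sin(r)*y/r,np.cos(r)])@d['R']
    return (C+k*(z-C[2])/k[2])*1000
v,u=np.mgrid[:420,:560]
o=(H>5)&(H<28)&(S>140)&(V>90)&(u>250)&(u<315)&(v>130)&(v<147)
k,l,st,c=cv2.connectedComponentsWithStats(o.astype(np.uint8)); i=1+st[1:,4].argmax(); print('bridge',st[i],c[i])
x,y,w,h=st[i][:4]; print(ray(x-.5,y+h/2,.084).round(1),ray(x+w-.5,y+h/2,.084).round(1),ray(x+w/2,y-.5,.084).round(1),ray(x+w/2,y+h-.5,.084).round(1))
m=(S<110)&(V>110)&(u>262)&(u<308)&(v>55)&(v<80)
k,l,st,c=cv2.connectedComponentsWithStats(m.astype(np.uint8))
for i in range(1,k):
    if st[i,4]>4: print('clip',st[i],ray(*c[i],.0725).round(1))
blue=(H>100)&(H<128)&(S>110)
for r in (20,25,30,35): 
    row=np.where((V[r]<240)&~((H[r]>5)&(H[r]<22)&(S[r]>120)&(V[r]>120)))[0]; row=row[(row>245)&(row<330)]; print('lamp',r,row.min(),row.max(), ray((row.min()+row.max())/2,r,.07).round(1))
for r in (60,75,85,100,115,125):
    b=np.where(blue[r])[0]; L=b[b<275].max(); Rr=b[b>285].min(); print('housing',r,L,Rr,ray(L+.5,r,.059).round(1),ray(Rr-.5,r,.059).round(1))
for r in range(225,262,8):
    g=np.where((H[r]>45)&(H[r]<85)&(S[r]>90))[0]; g=g[(g>250)&(g<315)]; print('cell',r,g.min(),g.max(),ray((g.min()+g.max())/2,r,.1715).round(1))
for uu in(283,):
    col=img[20:60,uu].sum(-1); print('col',list(zip(range(20,60),col.tolist())))
    print([f'{r}:{P[r,uu]*1000//1}' for r in range(15,60,5)])
print('cellend col',img[200:235,283].tolist())
E
python3 m4.py
```

```text
bridge [254 134  57  10 400] [282.275  138.1725]
[ 494.6 -172.3   84. ] [ 494.5 -212.1   84. ] [ 498.3 -192.5   84. ] [ 491.2 -192.5   84. ]
clip [267  56  14  24 264] [ 547.  -186.3   72.5]
clip [291  56  14  24 285] [ 546.6 -203.2   72.5]
lamp 20 261 314 [ 584.  -196.4   70. ]
lamp 25 260 316 [ 580.  -196.7   70. ]
lamp 30 259 315 [ 576. -196.   70.]
lamp 35 249 316 [ 572.  -192.7   70. ]
housing 60 256 315 [ 554.8 -172.8   59. ] [ 554.8 -217.    59. ]
housing 75 256 315 [ 542.8 -172.8   59. ] [ 542.9 -217.    59. ]
housing 85 255 314 [ 535. -172.   59.] [ 535.  -216.2   59. ]
housing 100 254 313 [ 523.2 -171.2   59. ] [ 523.2 -215.5   59. ]
housing 115 254 312 [ 511.5 -171.1   59. ] [ 511.5 -214.8   59. ]
housing 125 253 312 [ 503.8 -170.2   59. ] [ 503.7 -214.9   59. ]Traceback (most recent call last):
  File "m4.py", line 21, in <module>
    g=np.where((H[r]>45)&(H[r]<85)&(S[r]>90))[0]; g=g[(g>250)&(g<315)]; print('cell',r,g.min(),g.max(),ray((g.min()+g.max())/2,r,.1715).round(1))
                                                                                       ~~~~~^^
    return umr_minimum(a, axis, None, out, keepdims, initial, where)
ValueError: zero-size array to reduction operation minimum which has no identity
```

```bash
sed -i 's/range(225,262,8)/range(240,330,15)/' m4.py; python3 m4.py | sed -n '/^cell/p;/^\[/p' | cut -c1-900
python3 - <<'E'
from h import *
d=dict(np.load('w2.npz')); print('cam',-d['R'].T@d['t'])
print([readout.state()['tool_pos'].round(4).tolist() for _ in range(3)])
E
```

```text
[ 494.6 -172.3   84. ] [ 494.5 -212.1   84. ] [ 498.3 -192.5   84. ] [ 491.2 -192.5   84. ]
cell 240 263 302 [ 454.4 -192.5  171.5]
cell 255 263 302 [ 446.7 -192.5  171.5]
cell 270 263 301 [ 438.7 -192.2  171.5]
cell 285 264 301 [ 430.4 -192.4  171.5]
cell 300 263 301 [ 421.6 -192.2  171.5]
cell 315 262 301 [ 412.2 -191.9  171.5]
['15:[ 586. -194.   76.]', '20:[ 581. -194.   77.]', '25:[ 578. -194.   76.]', '30:[ 574. -194.   75.]', '35:[ 570. -194.   75.]', '40:[ 567. -194.   73.]', '45:[ 562. -194.   77.]', '50:[ 563. -194.   56.]', '55:[ 559. -194.   54.]']
cellend col [[240, 160, 94], [244, 167, 98], [244, 165, 96], [244, 163, 94], [243, 166, 99], [242, 162, 96], [238, 157, 93], [223, 148, 95], [182, 138, 105], [140, 116, 99], [121, 104, 94], [120, 103, 93], [117, 98, 89], [118, 100, 91], [116, 98, 90], [118, 100, 89], [129, 111, 101], [139, 122, 108], [145, 129, 113], [145, 129, 112], [141, 135, 110], [116, 123, 91], [123, 130, 97], [164, 156, 128], [183, 169, 144], [189, 173, 147], [187, 172, 148], [189, 173, 148], [188, 171, 148], [186, 172, 146], [181, 168, 141], [150, 151, 119], [105, 123, 86], [74, 110, 61], [69, 109, 57]]
cam [ 0.51049304 -0.19255153  0.31159829]
[[0.4377, -0.1907, 0.1861], [0.4377, -0.1907, 0.1861], [0.4377, -0.1907, 0.1861]]
```

Bay origin ≈ (0.5275, −0.1937, 0.0646), yaw −0.05 rad; cell in the tool frame: middle x −5 mm, axis z +15 mm. Stage above the bay, pitched 18°.

```bash
python3 -m creep '[[0,0,0,8,0,0,255],[-0.001,0.05,0.008,25,1,3,255],[-0.003,0.12,0.02,45,1,8,255],[-0.005,0.19,0.03,65,2,15,255],[-0.006,0.25,0.04,85,2,22,255],[-0.008,0.314,0.05,102,3,29,255],[-0.008,0.314,0.05,114,3,34,255],[-0.008,0.314,0.05,114,3,34,255]]'
cat > m5.py <<'E'
from h import *
import sys
# cell & tool in bay frame, from both measured pose and the side view depth
s=readout.state(); R=s['orientation'];t=s['tool_pos']
O=np.array([.5275,-.1937,.0646]); y=-.05; B=np.array([[np.cos(y),-np.sin(y),0],[np.sin(y),np.cos(y),0],[0,0,1]])
f=lambda p:((p-O)@B*1000).round(1)
c=t+R@[-.005,0,.015]; print('F',s['contact_force'].round(1),'gap',round(s['finger_gap'],4),'tcp',f(t),'minus',f(c-.035*R[:,0]),'plus',f(c+.035*R[:,0]),'pitch',np.degrees(np.arcsin(R[2,0])).round(2),'yaw',np.degrees(np.arctan2(R[1,0],R[0,0])).round(2))
E
python3 m5.py
```

```text
t: 5.73
tool_pos: [0.5535, -0.1919, 0.1519]
orientation: [[0.951, -0.048, 0.306], [-0.046, -0.999, -0.014], [0.307, -0.001, -0.952]]
contact_force: [0.4, -0.6, 0.2]
finger_gap: 0.0181
grasp_force: 58.9
F [ 0.4 -0.6  0.2] gap 0.0181 tcp [25.9  3.1 87.3] minus [-7.6  3.1 60.8] plus [59.   3.2 82.2] pitch 17.86 yaw -2.76
```

```bash
python3 -m creep '[[0,0,0,-1.5,0,4.8,255],[0,0,0,-3,0,9.5,255],[0,0,0,-4.6,0,14.3,255],[0,0,0,-6.1,0,19,255],[0,0,0,-7.7,0,24,255],[0,0,0,-9.2,0,28.6,255],[0,0,0,-9.2,0,28.6,255],[0,0,0,-9.2,0,28.6,255]]' >/dev/null; python3 m5.py
python3 - <<'E'
from h import *
d=get('wrist'); np.savez('w3',**d); e=get('side'); np.savez('s3',**e)
save('w3.png',np.hstack([d['img'][:,80:480],cv2.resize(e['img'][205:310,250:350],(400,420),interpolation=cv2.INTER_CUBIC)]))
E
python3 m5.py
```

```text
F [ 0.4  0.3 -0.8] gap 0.0182 tcp [24.4  1.6 58.4] minus [-9.   1.6 31.8] plus [57.6  1.6 53.4] pitch 17.96 yaw -2.86
F [ 0.5  0.3 -0.6] gap 0.0184 tcp [24.8  1.5 58.9] minus [-8.5  1.5 32.3] plus [58.   1.5 53.9] pitch 18.03 yaw -2.85
```

View pics/w3.png

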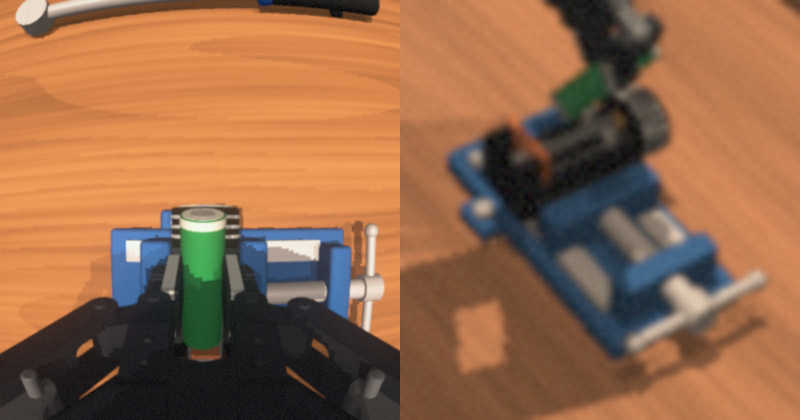

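Wrist: cell axis at (284,280), lamp edges ~(251..321, 222). Check the lateral offset in this view.

```bash
cat > m6.py <<'E'
from h import *
d=dict(np.load('w3.npz')); img=d['img']; H,S,V=cv2.split(cv2.cvtColor(img,cv2.COLOR_RGB2HSV)); K=d['K']; C=-d['R'].T@d['t']; P=cloud(d,True)
O=np.array([.5275,-.1937,.0646]); y=-.05; B=np.array([[np.cos(y),-np.sin(y),0],[np.sin(y),np.cos(y),0],[0,0,1]])
def ray(u,v,z):
    x=(u-K[0,2])/K[0,0];y=(v-K[1,2])/K[1,1];r=np.hypot(x,y);k=np.array([np.sin(r)*x/r,np.sin(r)*y/r,np.cos(r)])@d['R']
    return ((C+k*(z-C[2])/k[2]-O)@B*1000).round(1)
F=(P-O)@B*1000
for r in range(240,330,15):
    g=np.where((H[r]>45)&(H[r]<85)&(S[r]>90))[0]; g=g[(g>240)&(g<330)]; zc=np.median(F[r,(g.min()+g.max())//2-4:(g.min()+g.max())//2+4,2])
    print('cell',r,g.min(),g.max(),'top',zc,ray((g.min()+g.max())/2,r,.0646+(zc-8)/1e3))
for r in range(208,236,3):
    wood=(H[r]>5)&(H[r]<22)&(S[r]>110)&(V[r]>120); blue=(H[r]>100)&(H[r]<128)&(S[r]>110)
    n=np.where(~wood&~blue)[0]; n=n[(n>235)&(n<335)]; print('lamp',r,n.min(),n.max(),F[r,n.min()+3].round(1),F[r,n.max()-3].round(1),ray(n.min()-.5,r,.0646),ray(n.max()+.5,r,.0646))
print('C',((C-O)@B*1000).round(1))
E
python3 m6.py
```

```text
cell 240 261 304 top 60.22811204084199 [45.   1.3 52.2]
cell 255 261 303 top 58.29960810225927 [37.9  1.5 50.3]
cell 270 263 302 top 55.42542259624102 [30.4  1.3 47.4]
cell 285 263 302 top 53.57489699018966 [22.7  1.3 45.6]
cell 300 263 302 top 50.9133211912614 [14.5  1.3 42.9]
cell 315 261 304 top 48.46858057791482 [ 5.9  1.2 40.5]
lamp 208 254 317 [61.3 16.9  1.7] [ 61.3 -18.1   1.1] [61.3 19.2 -0. ] [ 61.3 -20.4  -0. ]
lamp 211 241 318 [ 60.7  31.5 -54. ] [ 59.5 -18.7   1.2] [59.5 27.3 -0. ] [ 59.5 -21.   -0. ]
lamp 214 241 318 [ 58.3  31.3 -52. ] [ 57.6 -18.9  -0.4] [57.6 27.3 -0. ] [ 57.6 -21.   -0. ]
lamp 217 240 319 [ 56.   32.2 -53. ] [ 55.8 -19.4   0.3] [55.7 28.  -0. ] [ 55.8 -21.6  -0. ]
lamp 220 240 319 [ 53.6  32.1 -52.4] [ 53.9 -19.6  -1.2] [53.9 27.9 -0. ] [ 53.9 -21.6  -0. ]
lamp 223 240 318 [ 51.3  32.2 -52.7] [ 52.1 -18.9  -0.5] [52.  27.9 -0. ] [ 52.1 -21.   -0. ]
lamp 226 240 320 [ 49.   32.  -51.6] [ 50.2 -20.2  -1.4] [50.1 27.9 -0. ] [ 50.2 -22.3  -0. ]
lamp 229 236 334 [ 46.7  34.8 -48.5] [ 46.7 -36.6 -51.3] [48.3 30.5 -0. ] [ 48.3 -31.1  -0. ]
lamp 232 251 320 [46.4 19.  -1.3] [ 46.4 -20.4  -2.9] [46.5 21.1 -0. ] [ 46.5 -22.3  -0. ]
lamp 235 250 321 [44.6 19.5  0.4] [ 44.5 -20.9  -1.9] [44.6 21.7 -0. ] [ 44.6 -22.9  -0. ]
C [ 54.8   1.3 200.6]
```

Cell 1.3 mm to the left, lamp centre −0.6: shift 1.7 mm right while going down to the entry line.

```bash
python3 -m creep '[[0,0,0,-0.8,0.5,2.5,255],[0,0,0,-1.6,1,5,255],[0,0,0,-2.5,1.7,7.5,255],[0,0,0,-3.3,1.7,10,255],[0,0,0,-4.3,1.7,13,255],[0,0,0,-5.5,1.7,17,255],[0,0,0,-6.5,1.7,20,255],[0,0,0,-6.5,1.7,20,255]]' >/dev/null; python3 m5.py;  python3 -m creep '[[0,0,0,-2,0,0,255],[0,0,0,-5,0,0,255],[0,0,0,-8,0,0,255],[0,0,0,-11,0,0,255],[0,0,0,-14,0,0,255],[0,0,0,-16,0,0,255],[0,0,0,-16,0,0,255],[0,0,0,-16,0,0,255]]' | grep contact; python3 m5.py
```

```text
F [-0.1 -0.  -2.1] gap 0.0179 tcp [24.1  0.2 36.7] minus [-9.3  0.2 10.1] plus [57.3  0.2 31.6] pitch 17.91 yaw -2.85
contact_force: [-0.5, 0.5, 0.2]
F [-0.5  0.5  0.2] gap 0.0185 tcp [ 9.4 -0.1 32.8] minus [-24.   -0.1   6.2] plus [42.6 -0.1 27.8] pitch 18.01 yaw -2.85
```

```bash
python3 -m creep '[[0,0,0,-1,0,0,255],[0,0,0,-2,0,0,255],[0,0,0,-3,0,0,255],[0,0,0,-4,0,0,255],[0,0,0,-5,0,0,255],[0,0,0,-6,0,0,255],[0,0,0,-7,0,0,255],[0,0,0,-7,0,0,255]]' | grep contact; python3 m5.py
```

```text
contact_force: [1.8, 1.5, 0.8]
F [1.8 1.5 0.8] gap 0.0184 tcp [ 3.4 -0.2 31. ] minus [-30.   -0.2   4.3] plus [36.5 -0.2 26.1] pitch 18.09 yaw -2.86
```

```bash
python3 -m creep '[[0,0,0,-1,0,0,255],[0,0,0,-2,0,0,255],[0,0,0,-3,0,0,255],[0,0,0,-4,0,0,255],[0,0,0,-4,0,0,255],[0,0,0,-4,0,0,255],[0,0,0,-4,0,0,255],[0,0,0,-4,0,0,255]]' | grep contact; python3 m5.py;python3 -m creep '[[0,0,0,-1,0,0,255],[0,0,0,-2,0,0,255],[0,0,0,-3,0,0,255],[0,0,0,-3,0,0,255],[0,0,0,-3,0,0,255],[0,0,0,-3,0,0,255],[0,0,0,-3,0,0,255],[0,0,0,-3,0,0,255]]' | grep contact; python3 m5.py
```

```text
contact_force: [4.5, 0.8, 5.3]
F [4.5 0.8 5.3] gap 0.0182 tcp [-0.4 -0.4 29.7] minus [-33.8  -0.4   3.1] plus [32.7 -0.4 24.8] pitch 18.08 yaw -2.83
contact_force: [6.1, 1.0, 5.5]
F [6.1 1.  5.5] gap 0.0182 tcp [-2.7 -0.5 29.2] minus [-36.1  -0.5   2.5] plus [30.5 -0.5 24.3] pitch 18.16 yaw -2.85
```

Spring is reading ~6 N (~8 mm back), with the minus end lightly touching the floor. Lift a touch, go slightly further back, and pitch down to 13.5°.

```bash
python3 -m creep '[[0,0,0,-0.4,-0.2,-0.5,255],[0,0,0,-0.8,-0.4,-1.1,255],[0,-0.015,0,-0.7,-0.4,-0.4,255],[0,-0.03,0,-0.4,-0.4,0.2,255],[0,-0.05,0,-0.1,-0.4,1,255],[0,-0.065,0,0.1,-0.4,1.7,255],[0,-0.0785,0,0.2,-0.4,2.2,255],[0,-0.0785,0,0.2,-0.4,2.2,255]]' | grep contact; python3 m5.py
```

```text
contact_force: [6.7, -0.7, 3.1]
F [ 6.7 -0.7  3.1] gap 0.0185 tcp [-1.4 -0.3 26.9] minus [-36.7  -0.4   2.8] plus [31.3 -0.3 19.4] pitch 13.65 yaw -2.81
```

```bash
python3 -m creep '[[0,-0.008,0,0.1,0,0.3,255],[0,-0.016,0,0.2,0,0.6,255],[0,-0.024,0,0.35,0,0.95,255],[0,-0.032,0,0.45,0,1.3,255],[0,-0.04,0,0.55,0,1.6,255],[0,-0.044,0,0.6,0,1.75,255],[0,-0.044,0,0.6,0,1.75,255],[0,-0.044,0,0.6,0,1.75,255]]' | grep contact; python3 m5.py
```

```text
contact_force: [6.3, -0.5, 4.3]
F [ 6.3 -0.5  4.3] gap 0.0182 tcp [-0.8 -0.2 25.2] minus [-37.2  -0.3   2.8] plus [31.5 -0.2 16.3] pitch 11.14 yaw -2.82
```

Plus end is now inside the wall. Release gently and lift off.

```bash
python3 -m creep '[[0,0,0,0,0,0,190],[0,0,0,0,0,0,170],[0,0,0,0,0,0,150],[0,0,0,0,0,0,135],[0,0,0,0,0,0,135],[0,0,0,0,0,-5,135],[0,0,0,0,0,-15,135],[0,0,0,0,0,-25,135]]' | egrep 'contact|gap'; python3 -m creep '[[0,0.05,0,0,0,-10,135],[0,0.1,0,-5,0,-20,160],[0,0.1,0,-10,0,-30,200],[0,0.1,0,-20,0,-40,255],[0,0.1,0,-30,0,-45,255],[0,0.1,0,-40,0,-45,255],[0,0.1,0,-40,0,-45,255],[0,0.1,0,-40,0,-45,255]]' | egrep 'contact|gap'
cat > m7.py <<'E'
from h import *
import sys
d=get('wrist'); P=cloud(d,True); H,S,V=cv2.split(cv2.cvtColor(d['img'],cv2.COLOR_RGB2HSV))
O=np.array([.5275,-.1937,.0646]); y=-.05; B=np.array([[np.cos(y),-np.sin(y),0],[np.sin(y),np.cos(y),0],[0,0,1]])
F=(P-O)@B*1000; ok=(d['depth']>0)&(abs(F[...,1])<25)&(abs(F[...,0])<70)
g=(H>45)&(H<85)&(S>100)&ok
for a in range(-32,36,6):
    k=F[g&(F[...,0]>=a)&(F[...,0]<a+6)]
    if len(k)>10: t=k[k[:,2]>np.percentile(k[:,2],70)]; print(a+3,len(k),'top',np.percentile(k[:,2],90).round(1),'y',np.percentile(k[:,1],[2,98]).round(1))
k=F[ok&(F[...,0]>42)&(F[...,0]<58)&(abs(F[...,1])<6)]; print('lamp top',np.median(k[:,2]).round(1) if len(k) else None)
o=(H>5)&(H<24)&(S>150)&ok&(F[...,2]>12)&(F[...,0]<-25); k=F[o]; print('bridge',len(k),np.percentile(k,[10,50,90],axis=0).round(1).tolist() if len(k) else '')
if len(sys.argv)>1: save(sys.argv[1],d['img'])
E
python3 m7.py w4.png; python3 m5.py
```

```text
contact_force: [0.1, 0.1, 0.0]
finger_gap: 0.04
contact_force: [-0.4, 0.3, 0.2]
finger_gap: 0.0005
-29 195 top 15.6 y [-9.7  9.8]
-23 283 top 16.7 y [-9.7  9.8]
-17 271 top 17.6 y [-9.6  9.7]
-11 278 top 18.6 y [-10.2   9.7]
-5 298 top 19.7 y [-10.2   9.6]
1 285 top 20.8 y [-10.2   9.6]
7 296 top 21.9 y [-10.2   9.5]
13 279 top 22.9 y [-9.5  8.8]
19 270 top 24.2 y [-9.4  8.8]
25 248 top 25.0 y [-10.1   9.5]
lamp top 11.1
bridge 397 [[-34.2, -16.4, 19.5], [-32.9, -0.3, 20.5], [-31.0, 15.6, 21.6]]
F [-0.4 -0.4 -0.4] gap -0.0 tcp [-54.6   0.3  85.7] minus [-88.6   0.3  59.9] plus [-21.6   0.3  80. ] pitch 16.69 yaw -2.86
```

View pics/w4.png

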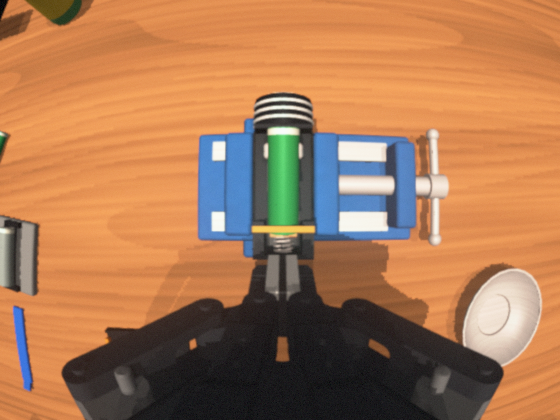

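Cell lies on the clips, minus end under the bridge (282,230), plus end inside the lamp wall (283,130), pitched ~10°, on axis. Move the shut fingertips above x≈18, tool vertical.

```bash
python3 -m creep '[[0,-0.04,0,8,0,4,255],[0,-0.09,0,18,0,10,255],[0,-0.14,0,28,0.1,18,255],[0,-0.19,0,38,0.2,26,255],[0,-0.24,0,48,0.3,36,255],[0,-0.29,0,57,0.3,45,255],[0,-0.2915,0,61,0.3,49.6,255],[0,-0.2915,0,61,0.3,49.6,255]]' | egrep 'contact|gap'; python3 m5.py; python3 -m creep '[[0,0,0,0,0,1.5,255],[0,0,0,0,0,3,255],[0,0,0,0,0,5,255],[0,0,0,0,0,7,255],[0,0,0,0,0,9,255],[0,0,0,0,0,10,255],[0,0,0,0,0,10,255],[0,0,0,0,0,10,255]]' | egrep 'contact|gap'; python3 m5.py
```

```text
contact_force: [-0.9, -0.1, -0.3]
finger_gap: -0.0002
F [-0.9 -0.1 -0.3] gap -0.0002 tcp [19.4  0.4 54.2] minus [-20.6   0.3  39.2] plus [49.4  0.4 39.2] pitch -0.04 yaw -2.78
contact_force: [0.3, 0.0, -0.3]
finger_gap: -0.0
F [ 0.3  0.  -0.3] gap -0.0 tcp [18.  0. 46.] minus [-22.   0.  31.] plus [48.  0. 31.] pitch 0.02 yaw -2.85
```

```bash
python3 -m creep '[[0,0,0,0,0,0.7,255],[0,0,0,0,0,1.4,255],[0,0,0,0,0,2.1,255],[0,0,0,0,0,2.8,255],[0,0,0,0,0,3.5,255],[0,0,0,0,0,4,255],[0,0,0,0,0,4,255],[0,0,0,0,0,4,255]]' | egrep 'contact'; python3 m5.py;  python3 -m creep '[[0,0,0,0,0,0.4,255],[0,0,0,0,0,0.8,255],[0,0,0,0,0,1.2,255],[0,0,0,0,0,1.6,255],[0,0,0,0,0,2,255],[0,0,0,0,0,2,255],[0,0,0,0,0,2,255],[0,0,0,0,0,2,255]]' | egrep 'contact'; python3 m5.py
```

```text
contact_force: [-1.2, -0.3, 0.2]
F [-1.2 -0.3  0.2] gap 0.0004 tcp [18.1  0.1 41.9] minus [-21.9   0.1  26.9] plus [48.1  0.1 26.9] pitch 0.0 yaw -2.84
contact_force: [-1.1, 1.5, 5.7]
F [-1.1  1.5  5.7] gap 0.0001 tcp [18.4 -0.  40.6] minus [-21.6  -0.   25.5] plus [48.4  0.  25.6] pitch 0.07 yaw -2.85
```

```bash
for i in 1; do python3 -m creep '[[0,0,0,0,0,0.4,255],[0,0,0,0,0,0.8,255],[0,0,0,0,0,1.2,255],[0,0,0,0,0,1.5,255],[0,0,0,0,0,1.5,255],[0,0,0,0,0,1.5,255],[0,0,0,0,0,1.5,255],[0,0,0,0,0,1.5,255]]' | egrep 'contact'; python3 m5.py; done
```

```text
contact_force: [-0.8, 1.0, 7.4]
F [-0.8  1.   7.4] gap 0.0003 tcp [18.7 -0.1 39.5] minus [-21.3  -0.1  24.4] plus [48.7 -0.1 24.6] pitch 0.12 yaw -2.85
```

```bash
python3 -m creep '[[0,0,0,0,0,0.4,255],[0,0,0,0,0,0.8,255],[0,0,0,0,0,1.2,255],[0,0,0,0,0,1.5,255],[0,0,0,0,0,1.5,255],[0,0,0,0,0,1.5,255],[0,0,0,0,0,1.5,255],[0,0,0,0,0,1.5,255]]' | egrep 'contact'; python3 m5.py
```

```text
contact_force: [-0.3, 0.1, 8.3]
F [-0.3  0.1  8.3] gap 0.0001 tcp [19.  -0.1 38.4] minus [-21.   -0.1  23.3] plus [49.  -0.1 23.5] pitch 0.17 yaw -2.85
```

```bash
python3 -m creep '[[0,0,0,0,0,0.4,255],[0,0,0,0,0,0.8,255],[0,0,0,0,0,1.2,255],[0,0,0,0,0,1.5,255],[0,0,0,0,0,1.5,255],[0,0,0,0,0,1.5,255],[0,0,0,0,0,1.5,255],[0,0,0,0,0,1.5,255]]' | egrep 'contact'; python3 m5.py
```

```text
contact_force: [-0.4, 1.1, 8.0]
F [-0.4  1.1  8. ] gap -0.0001 tcp [19.3 -0.1 37.1] minus [-20.6  -0.2  21.9] plus [49.3 -0.1 22.2] pitch 0.21 yaw -2.85
```

```bash
python3 -m creep '[[0,0,0,0,0,0.5,255],[0,0,0,0,0,1,255],[0,0,0,0,0,1.5,255],[0,0,0,0,0,2,255],[0,0,0,0,0,2,255],[0,0,0,0,0,2,255],[0,0,0,0,0,2,255],[0,0,0,0,0,2,255]]' | egrep 'contact'; python3 m5.py
```

```text
contact_force: [2.9, -0.3, 5.7]
F [ 2.9 -0.3  5.7] gap -0.0001 tcp [19.8 -0.3 34.4] minus [-20.1  -0.3  19.2] plus [49.9 -0.3 19.5] pitch 0.26 yaw -2.85
```

```bash
python3 -m creep '[[0,0,0,0,0,0.5,255],[0,0,0,0,0,1,255],[0,0,0,0,0,1.5,255],[0,0,0,0,0,2,255],[0,0,0,0,0,2,255],[0,0,0,0,0,2,255],[0,0,0,0,0,2,255],[0,0,0,0,0,2,255]]' | egrep 'contact'; python3 m5.py
```

```text
contact_force: [1.1, 0.2, 2.2]
F [1.1 0.2 2.2] gap -0.0001 tcp [17.4  0.1 30.9] minus [-22.6   0.1  16. ] plus [47.4  0.1 15.9] pitch -0.09 yaw -2.84
```

```bash
python3 -m creep '[[0,0,0,0,0,0.3,255],[0,0,0,0,0,0.6,255],[0,0,0,0,0,0.9,255],[0,0,0,0,0,1.2,255],[0,0,0,0,0,1.2,255],[0,0,0,0,0,1.2,255],[0,0,0,0,0,1.2,255],[0,0,0,0,0,1.2,255]]' | egrep 'contact'; python3 m5.py
```

```text
contact_force: [-1.7, -0.0, 3.9]
F [-1.7 -0.   3.9] gap -0.0002 tcp [17.8  0.1 30.3] minus [-22.2   0.1  15.3] plus [47.8  0.1 15.3] pitch -0.03 yaw -2.84
```

```bash
python3 -m creep '[[0,0,0,0,0,0.3,255],[0,0,0,0,0,0.6,255],[0,0,0,0,0,0.9,255],[0,0,0,0,0,0.9,255],[0,0,0,0,0,0.9,255],[0,0,0,0,0,0.9,255],[0,0,0,0,0,0.9,255],[0,0,0,0,0,0.9,255]]' | egrep 'contact'; python3 m5.py
```

```text
contact_force: [-2.4, -0.7, 5.5]
F [-2.4 -0.7  5.5] gap 0.0001 tcp [17.8  0.1 29.6] minus [-22.2   0.1  14.6] plus [47.8  0.1 14.6] pitch -0.03 yaw -2.84
```

```bash
python3 -m creep '[[0,0,0,0,0,0.4,255],[0,0,0,0,0,0.8,255],[0,0,0,0,0,1.2,255],[0,0,0,0,0,1.5,255],[0,0,0,0,0,1.5,255],[0,0,0,0,0,1.5,255],[0,0,0,0,0,1.5,255],[0,0,0,0,0,1.5,255]]' | egrep 'contact'; python3 m5.py
```

```text
contact_force: [-2.4, 0.5, 6.0]
F [-2.4  0.5  6. ] gap -0.0004 tcp [17.8  0.1 28.3] minus [-22.2   0.   13.3] plus [47.8  0.1 13.2] pitch -0.02 yaw -2.84
```

```bash
python3 -m creep '[[0,0,0,0,0,0.3,255],[0,0,0,0,0,0.6,255],[0,0,0,0,0,0.9,255],[0,0,0,0,0,1.2,255],[0,0,0,0,0,1.2,255],[0,0,0,0,0,1.2,255],[0,0,0,0,0,1.2,255],[0,0,0,0,0,1.2,255]]' | egrep 'contact'; python3 m5.py
```

```text
contact_force: [-3.2, 0.7, 13.1]
F [-3.2  0.7 13.1] gap -0.0 tcp [17.8  0.1 28.1] minus [-22.2   0.   13.1] plus [47.8  0.1 13.1] pitch 0.0 yaw -2.84
```

Bottomed hard (13 N, no motion). Lift off and look.

```bash
python3 -m creep '[[0,0,0,0,0,-2,255],[0,0,0,0,0,-6,255],[0,0,0,-5,0,-20,255],[0,0,0,-20,0,-35,255],[0,0,0,-40,0,-50,255],[0,0,0,-60,0,-65,255],[0,0,0,-70,0,-75,255],[0,0,0,-70,0,-75,255]]' | egrep 'contact|^t:|tool_pos'; python3 m7.py w5.png
```

```text
t: 21.88
tool_pos: [0.4748, -0.1912, 0.168]
contact_force: [-0.5, -0.5, -0.6]
-29 226 top 11.7 y [-9.4  9.6]
-23 243 top 11.6 y [-9.4  9.6]
-17 243 top 11.7 y [-10.    9.5]
-11 254 top 12.0 y [-10.    9.4]
-5 256 top 11.6 y [-10.    9.4]
1 256 top 11.7 y [-9.9  9.3]
7 260 top 11.7 y [-9.9  9.3]
13 253 top 11.5 y [-9.8  9.2]
19 217 top 11.7 y [-8.3  7.8]
25 225 top 11.7 y [-9.1  8.5]
31 83 top 11.1 y [-9.8  9.2]
lamp top 11.1
bridge 543 [[-46.6, -16.8, 18.8], [-33.2, 2.4, 20.3], [-30.8, 16.6, 109.4]]
```

View pics/w5.png

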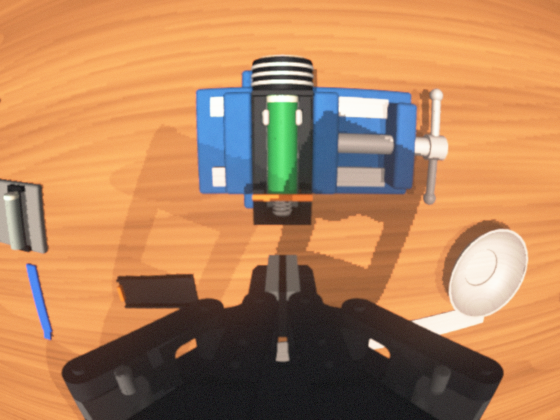

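The cell lies level from the bridge (282,197) to the plus wall (282,97), clips closed over it at (267,117)/(298,117), on axis; the hand is clear. Handing in.

```bash
python3 -c "
from bench import ticket
print(ticket.hand_in())"
```

```text
the job is handed in; nothing more can be done
None
```

The green cell is home in the bay: it lies level on the axis under both clips, the hand is clear and the other cells were not touched; the job was handed in at about 22 s, and the hand-in returned no verdict.

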